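Cure boards on the hand-cranked UV turntable

ROBOT

A 6-joint arm with a two-finger parallel gripper is mounted at the origin on the work surface. World frame = base frame: x ahead of the robot, y to its left, z up, the work surface at z = 0. Lengths are in m, angles in rad, forces in N, time in s.
With the tool pointing down it reaches from about 0.35 to 0.775 m from the base axis. Payload 7.3 kg.
Tool frame: the origin (TCP) lies midway between the tips of the shut fingers; the grasp point (between the pads) lies 19 mm behind it (grasp_offset is the z of the grasp point in the tool frame, in m); z points along the fingers, y is the line along which they close (so a half turn about z gives the same grasp; the last joint's range is limited). The gripper opens to 92 mm and grips with 3 to 60 N. Pads are 19 mm wide; open, the fingers measure 130 mm over their backs; the gripper's body (75 mm by 190 mm) begins 47 mm behind the grasp point.
Start: joints at [1.054, 0.342, 1.524, -0, 1.275, -0.146], TCP at [0.19, 0.489, 0.227] pointing down, gripper open.
Joint ranges: [-2.53, 2.53], [-0.77, 2.02], [0.04, 2.7], [-1, 4.14], [0.28, 2.66], [-3.11, 3.11]. Speed limits (rad/s): [2.57, 2.57, 3.14, 3.14, 3.14, 3.14].

INTERFACE

Orientations are given as [roll, pitch, yaw] about the fixed x, y, z axes, in that order (R = Rz(yaw) Ry(pitch) Rx(roll)).
In Python, from station import * gives the robot as it stands.
- The arm moves only by the shell command python3 -m pendant 'ROWS' [OPENING] [FORCE]. ROWS is JSON, a list of rows, each a list of 2 entries, a list of its own where there are three numbers: the shift along the tool's x, y, z in m, then the turn about the tool's z in rad. A call has 1 to 10 rows; each row is the pose to reach, as a shift and turn from the pose commanded when the call began, along the tool's axes at that moment; what a row does not reach only later rows make up. A row lasts 1/10 s, in which the tool goes at most 50 mm and 8.59 degrees, less where a joint would pass 70% of its speed; a pose out of reach is approached as far as the arm can. A call with a gripper value outside its range is refused whole. OPENING is the opening, from -1 (shut) to 1 (fully open), set as the call begins (- or left out, the last holds). The fingers move at their own pace and stop on an object; FORCE is the grip in N (left out, the last holds). Time passes only in rows, so rows that repeat a pose let the fingers close. It gives the time, the measured TCP pose, the force, the opening and the grip force at its end, in the units of the state.
- read_state(): the state, without advancing time (a new reading comes with each control period).
- grab_frame(name): name is "scene" or "side" or "wrist"; returns (picture, depth): 384x512x3 uint8, blue, green, red; 384x512 float32, m along the optical axis (not along the pixel's ray), 0 where there is no reading.
- camera_model(name): a dict with "fov_y" (degrees; the focal length in pixels is half the picture's height over the tangent of half this angle, whatever the lens; pixels are square), "cx", "cy" (the principal point, pixels), "D" ([k1, k2, p1, p2, k3] as OpenCV has them; the pictures are not rectified), "world_to_cam" (4x4, takes a point from world to camera coordinates). Camera axes: x right, y up, looking along -z (the intrinsics and any distortion apply to the point x, -y, -z); pixel columns grow to the right and rows downward; lengths in m; the calibration is good to about 2 mm. A picture is of the moment at which its call begins: read the wrist's pose just before it. camera_model takes no time and is no camera call; for the wrist camera it gives the pose at the moment of the call.
- close_job(): hands the job in; it is judged then, once.
The state is a dict: "time_s": time; "qpos": joint angles; "joint_vel": joint speeds; "joint_torque": joint torques, N m; "eef_pos": TCP position; "orientation": TCP orientation; "contact_force": force on the tool from outside, world axes, zero at the start; "torque": the same for the moment, N m; "finger_gap": opening from 0.0 (shut) to 1.0 (fully open); "grasp_force": force on a finger pad.
Only numpy, scipy, OpenCV 4.12 (cv2) and the standard library are available. Lean on these libraries where they do the work, as an engineer would, in place of code of your own. Each camera call takes 0.05 s, during which the arm holds its last target. There are 200 camera calls.

TASK

Give the freshly coated boards an even cure: with the crank knob, bring the turntable up to 20 turns a minute anticlockwise seen from above and keep the turntable itself (the crank slips, so it must run faster) within 2.5 turns a minute of that for six seconds without a break, never letting it race above 30 turns a minute. Then bring it to rest with its red block in line with the yellow pointer and let go of the knob. Do not touch the turntable, its boards or the drag weight with the robot, and leave the solder reel, the mug and the stack of boards where they are.

Things in the scene. Friction and masses are not known exactly. Their poses are not given: they have to be found in the camera images.
- turntable (a joint): Angle of the turntable in rad, growing without limit, positive anticlockwise from above; 20 turns a minute is 2.09 rad/s. Aluminium disc 330 mm across, top face 64 mm above the table, on a fixed vertical spindle. Nominal 2.4 kg, inertia 0.032 kg m2 (may differ by a third); drag 0.005 N m dry plus 0.002 N m s/rad in the spindle, plus that of the drag weight.
- drag_weight: Small brass weight with a felt foot, 14 x 34 x 30 mm, nominally 30 g, loose in a steel guide at the rim 109 degrees anticlockwise from the pointer; it rests on the turntable 154 mm from the axis and rubs on it: nominally 0.036 N m of dry drag, really 0.017 to 0.07. Leave it alone. Origin: centre of its underside, 64 mm above the table.
- crank: Steel crank arm on the turntable's axis, 22 mm wide, top 112 mm above the table, turns freely. It drives the turntable only by a viscous slip coupling: torque = 0.035 N m s/rad x (crank speed - turntable speed). So the turntable lags by about 0.9 s, nominally runs 1.3 rad/s slower than the crank when steady, and stands still below 1.2 rad/s of crank speed. Origin: on the axis, 46 mm up.
- knob_grip (a point): Middle of the grip of the black crank knob: vertical, round, 31 mm in diameter, 114 to 164 mm above the table. The point is on the knob's axis, 148 mm above the table, 60 mm from the turntable's axis. The knob spins freely on its pin, so a gripper holding it can keep its orientation while going round.
- axis_point (a point): Point on the vertical axis of turntable and crank, 112 mm above the table.
- spinner: Bolted-down machine: round grey base 370 mm across, origin on the axis at table height. Its x axis points at the yellow pointer post, 80 mm high, outside the rim. A white UV lamp, 124 mm high, stands 140 to 215 mm from the axis, 109 degrees clockwise from the pointer seen from above. All else but the crank ends below 95 mm.
- mark (a point): Foot of the red block (34 x 22 x 14 mm) on the turntable's top face, 122 mm from the axis, 64 mm above the table; it turns with the turntable. Three green circuit boards are clipped on the other quarters.
- stop_point (a point): Fixed point where the mark must come to rest: 122 mm from the axis, 64 mm above the table, 25 mm inside the tip of the yellow pointer on the same radius.
- solder_reel: Bystander: steel-coloured solder reel, 60 mm across, 56 mm tall; origin at the centre of its underside.
- mug: Bystander: white mug, 80 mm across, 95 mm tall; origin at the centre of its underside.
- board_stack: Bystander: stack of green circuit boards, 100 x 140 x 60 mm; origin at the centre of its underside.

How it is judged:
By the outcome, as a careful person would: the job done as asked, in the order asked, and still so for the second after the job is handed in, with the robot touching nothing.
It also fails if it takes over 61 s, if anything falls off the work surface, if the arm or the gripper's body presses on something with over 40 N, if the wrist force passes 120 N, or if a joint passes its speed limit or range.

## Working session

There is one attempt and no reset: what is moved stays moved. The work goes in short steps, Python scripts to look and compute and a shell command to move; the robot and the scene stay as the last step left them, time stands still between calls to the robot, and variables do not carry over. Pictures are saved under pics/ and viewed, at most 10 in all, crops included, and the job is handed in when it is done.

```bash
ls; mkdir -p pics; python3 - <<'E'
from station import *
import cv2
print(read_state())
for n in("scene","side"):
    p,d=grab_frame(n); cv2.imwrite(f"pics/{n}0.png",p)
    m=camera_model(n); print(n,m)
E
```

```text
pics
{'time_s': 0.0, 'qpos': array([ 1.05405244e+00,  3.42703237e-01,  1.52504854e+00,  1.21382270e-05,
        1.27541273e+00, -1.45998520e-01]), 'joint_vel': array([-0.00229903, -0.00124828, -0.00106067,  0.00091248, -0.00022822,
       -0.00066664]), 'joint_torque': array([-3.35123359e-04, -4.31235337e+01, -2.44226933e+01,  7.17120920e-02,
        5.55522332e-02, -2.20040265e-04]), 'eef_pos': array([0.18997506, 0.4889653 , 0.22604409]), 'orientation': array([-3.14003922e+00, -2.40156353e-04,  2.77084356e+00]), 'contact_force': array([-0.21167274,  0.19101685, -0.00462039]), 'torque': array([ 0.03514952,  0.00223873, -0.01985727]), 'grasp_force': 0.0, 'finger_gap': 1.0006272588015495}
scene {'fov_y': 53.972070869349274, 'cx': 256.10911660596923, 'cy': 188.77736578182262, 'D': array([-0.06878988,  0.        ,  0.        ,  0.        ,  0.        ]), 'world_to_cam': array([[ 0.01413825,  0.99987352,  0.00728347, -0.00469926],
       [-0.85111309,  0.00821106,  0.52491817,  0.4041327 ],
       [ 0.52479197, -0.01362048,  0.85112154, -1.586626  ],
       [ 0.        ,  0.        ,  0.        ,  1.        ]])}
side {'fov_y': 53.542656990016695, 'cx': 259.02810912386065, 'cy': 186.66569342845708, 'D': array([-0.04917697,  0.        ,  0.        ,  0.        ,  0.        ]), 'world_to_cam': array([[ 0.99567202, -0.09250533, -0.00894419, -0.54839424],
       [ 0.05998794,  0.56618768,  0.8220906 , -0.1264122 ],
       [-0.07098367, -0.81906915,  0.56928644, -1.25157942],
       [ 0.        ,  0.        ,  0.        ,  1.        ]])}
```

View pics/scene0.png

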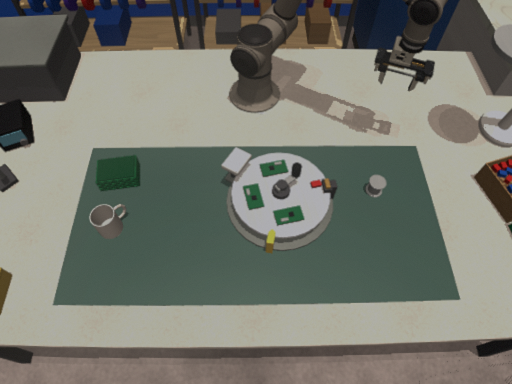

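View pics/side0.png

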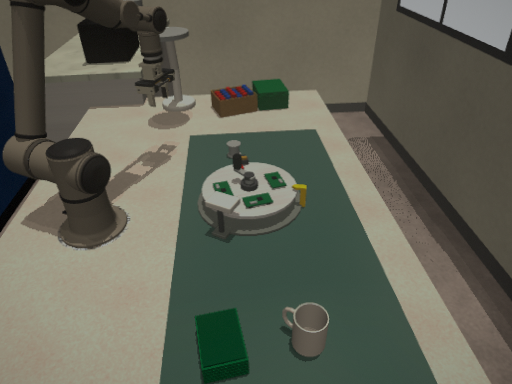

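The scene view shows the disc around (282,193), black knob (297,169), red block (316,184), pointer (270,240), lamp (237,162), drag weight (330,186). The mug (108,222), stack (118,172) and reel (376,185) are clear of it all. In the side view the disc is at (250,190) and the knob at (238,160).

```bash
cat > h.py <<'E'
from station import *
import cv2, numpy as np
from scipy.optimize import least_squares
def rays(n,uv,M=None):
    m=M or camera_model(n); f=192/np.tan(np.radians(m["fov_y"]/2))
    K=np.array([[f,0,m["cx"]],[0,f,m["cy"]],[0,0,1]])
    q=cv2.undistortPoints(np.float64(uv).reshape(-1,1,2),K,m["D"]).reshape(-1,2)
    T=m["world_to_cam"]; R=T[:3,:3]
    return -R.T@T[:3,3], np.c_[q[:,0],-q[:,1],-np.ones(len(q))]@R   # rays with unit depth
def onplane(n,uv,z,M=None):
    o,r=rays(n,uv,M); return o+r*((z-o[2])/r[:,2])[:,None]
def cloud(n,d,mask):
    v,u=np.nonzero(mask&(d>0)); o,r=rays(n,np.c_[u,v]); return o+r*d[v,u][:,None]
def hsv(p): return cv2.cvtColor(p,cv2.COLOR_BGR2HSV)
def red(p):
    h=hsv(p); return ((h[...,0]<8)|(h[...,0]>172))&(h[...,1]>150)&(h[...,2]>90)
def circ(P):
    s=least_squares(lambda c:np.hypot(P[:,0]-c[0],P[:,1]-c[1])-c[2],[*P[:,:2].mean(0),.1],loss="soft_l1",f_scale=.003); return s.x
E
python3 - <<'E'
from h import *
for n,box in(("scene",(215,340,140,260)),("side",(190,312,145,245))):
    p,d=grab_frame(n); h=hsv(p); B=np.zeros(d.shape,bool); B[box[2]:box[3],box[0]:box[1]]=1
    white=B&(h[...,1]<40)&(h[...,2]>150)
    P=cloud(n,d,B)
    print(n,"cloud z hist",np.histogram(P[:,2],bins=np.arange(-.02,.2,.01)))
    k=cloud(n,d,B); 
    D=P[(abs(P[:,2]-.064)<.005)]; print("disc z",np.median(D[:,2]))
    # rim: fit outer boundary of disc
    c=D[:,:2].mean(0); a=np.arctan2(*(D[:,:2]-c).T[::-1]); r=np.hypot(*(D[:,:2]-c).T)
    e=[D[(a>=t)&(a<t+.1745)][np.argmax(r[(a>=t)&(a<t+.1745)])] for t in np.arange(-np.pi,np.pi-.01,.1745) if ((a>=t)&(a<t+.1745)).any()]
    e=np.array(e); print("circle",circ(e))
    K=P[P[:,2]>.135]; print("high pts",len(K),K.mean(0),K[:,2].max(), K.min(0),K.max(0))
    T=P[P[:,2]>.157];print("knob top",len(T),T.mean(0),T.min(0),T.max(0))
    for nm,mk,z in(("red",red(p)&B,.078),("yellow",(abs(h[...,0].astype(int)-28)<7)&(h[...,1]>150)&(h[...,2]>120)&B,.08)):
        num,_,st,ce=cv2.connectedComponentsWithStats(mk.astype(np.uint8))
        print(nm,[(s[4],np.round(x).tolist(),onplane(n,x,z).round(4).tolist()) for s,x in zip(st[1:],ce[1:]) if s[4]>8], cloud(n,d,mk).mean(0))
        Q=cloud(n,d,mk); Q=Q[Q[:,2]>z-.006]; print("   toppts",len(Q),Q.mean(0))
E
```

```text
scene cloud z hist (array([   0, 2757, 3934,  946,   19,   23,   16,  267, 4569, 1259,  298,
         48,   64,  203,  428,   16,   17,   18,   58,    0,    0]), array([-0.02, -0.01,  0.  ,  0.01,  0.02,  0.03,  0.04,  0.05,  0.06,
        0.07,  0.08,  0.09,  0.1 ,  0.11,  0.12,  0.13,  0.14,  0.15,
        0.16,  0.17,  0.18,  0.19]))
disc z 0.06385731713402265
circle [0.52581016 0.07817038 0.16406583]
high pts 102 [0.49406694 0.12520053 0.15634697] 0.16820839078550043 [0.47590748 0.11098424 0.13561098] [0.50475037 0.14080864 0.16820839]
knob top 61 [0.49060091 0.12615674 0.16313842] [0.47590748 0.11304014 0.15777829] [0.50338257 0.13968783 0.16820839]
red [(np.int32(51), [316.0, 183.0], [[0.5038, 0.1968, 0.078]])] [0.50269609 0.19718573 0.07634802]
   toppts 46 [0.50284891 0.19649081 0.07713517]
yellow [(np.int32(63), [270.0, 237.0], [[0.6993, 0.0379, 0.08]])] [0.6989235  0.03792337 0.07914058]
   toppts 62 [0.6989235  0.03792337 0.07914058]
side cloud z hist (array([   0, 3300, 2971, 1148,   55,   41,   42,  243, 2525,  818,  155,
         42,  105,  206,  395,   20,   22,   25,   32,    0,    0]), array([-0.02, -0.01,  0.  ,  0.01,  0.02,  0.03,  0.04,  0.05,  0.06,
        0.07,  0.08,  0.09,  0.1 ,  0.11,  0.12,  0.13,  0.14,  0.15,
        0.16,  0.17,  0.18,  0.19]))
disc z 0.06320546318552134
circle [0.52592989 0.07900405 0.16445657]
high pts 90 [0.48791647 0.11896368 0.15317701] 0.1660728026724475 [0.47360232 0.10911301 0.13596553] [0.50213953 0.14369986 0.1660728 ]
knob top 40 [0.48861387 0.12321214 0.16193376] [0.47448845 0.11186386 0.15744408] [0.50213953 0.14369986 0.1660728 ]
red [] [0.50403411 0.15453293 0.0960782 ]
   toppts 4 [0.50403411 0.15453293 0.0960782 ]
yellow [(np.int32(49), [300.0, 186.0], [[0.6937, 0.0387, 0.08]])] [0.69496807 0.04409218 0.07621304]
   toppts 47 [0.69299551 0.03969362 0.07950392]
```

```bash
python3 -m pendant '[[[-0.04,-0.022,0],-0.1],[[-0.085,-0.047,0],-0.2],[[-0.13,-0.07,0],-0.3],[[-0.17,-0.095,0],-0.37],[[-0.21,-0.118,0],-0.371],[[-0.255,-0.142,0],-0.371],[[-0.30,-0.167,0],-0.371],[[-0.34,-0.19,0],-0.371],[[-0.38,-0.213,0],-0.371],[[-0.41,-0.23,0],-0.371]]' 1 20; python3 -m pendant '[[[0,0,0],0],[[0,0,0],0]]'; python3 -c "
from station import *
s=read_state();print(s['eef_pos'],s['orientation'],s['qpos'])"
```

```text
time_s: 1.2
eef_pos: [0.4904, 0.1239, 0.2266]
orientation: [-3.141, 0.0, 3.14]
contact_force: [-0.0, 1.1, 0.5]
finger_gap: 0.998
grasp_force: 0.0
time_s: 1.4
eef_pos: [0.4889, 0.126, 0.2263]
orientation: [3.141, -0.001, 3.14]
contact_force: [-0.4, -0.5, 0.2]
finger_gap: 0.998
grasp_force: 0.0
[0.48891199 0.12596532 0.22629118] [ 3.14128709e+00 -1.17030467e-03  3.13994999e+00] [ 9.99835768e-02  3.06208160e-01  1.57775068e+00  4.44164808e-04
  1.25876711e+00 -1.46930650e+00]
```

```bash
python3 -m pendant '[[[0,0,0.03],0],[[0,0,0.06],0],[[0,0,0.085],0],[[0,0,0.096],0],[[0,0,0.096],0]]' | tail -5; python3 -m pendant '[[[0,0,0],0],[[0,0,0],0],[[0,0,0],0],[[0,0,0],0],[[0,0,0],0],[[0,0,0],0],[[0,0,0],0]]' -1 20; python3 - <<'E'
from h import *
p,_=grab_frame("scene");q,_=grab_frame("side");cv2.imwrite("pics/g.png",np.hstack([p[100:290,170:400],q[100:290,150:380]]))
E
```

```text
eef_pos: [0.4877, 0.1273, 0.1297]
orientation: [-3.142, -0.003, -3.14]
contact_force: [0.4, -0.4, 0.4]
finger_gap: 0.999
grasp_force: 0.0
time_s: 2.6
eef_pos: [0.489, 0.1264, 0.1308]
orientation: [3.141, 0.0, -3.141]
contact_force: [-0.4, 0.2, 0.6]
finger_gap: 0.444
grasp_force: 0.0
```

View pics/g.png

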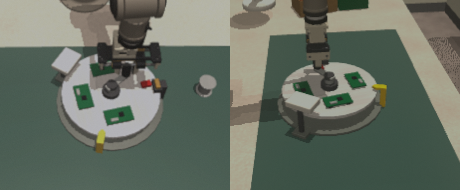

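The crop shows the knob between the fingers (about (127,70) on the left), still closing; the red block (145,84) and at least three boards stay visible.

```bash
cat >> h.py <<'E'
C=np.array([.5259,.0786])
def track(tag=""):
    """turntable angle (deg, red block, world) from red; board angles as a check"""
    out=[]
    for n in("scene",):
        t=read_state()["time_s"]; p,_=grab_frame(n); h=hsv(p)
        res={}
        for nm,mk,z,lo,hi in(("red",red(p),.076,.095,.15),("grn",(abs(h[...,0].astype(int)-68)<14)&(h[...,1]>120)&(h[...,2]>50),.066,.04,.15)):
            k,_,st,ce=cv2.connectedComponentsWithStats(mk.astype(np.uint8))
            L=[]
            for s,x in zip(st[1:],ce[1:]):
                if s[4]<12: continue
                w=onplane(n,x,z)[0,:2]-C; r=np.hypot(*w)
                if lo<r<hi: L.append((int(s[4]),round(float(np.degrees(np.arctan2(w[1],w[0]))),1),round(float(r),3)))
            res[nm]=L
        print(tag,n,round(t,3),res)
E
python3 -m pendant '[[[0,0,0],0],[[0,0,0],0],[[0,0,0],0],[[0,0,0],0]]' -1 20
python3 - <<'E'
from h import *
track()
E
```

```text
time_s: 3.1
eef_pos: [0.489, 0.1265, 0.1307]
orientation: [3.141, -0.0, -3.141]
contact_force: [-0.5, -0.0, 0.5]
finger_gap: 0.329
grasp_force: 20.0
 scene 3.1 {'red': [(46, 101.8, 0.122)], 'grn': [(239, -76.7, 0.092), (272, 14.3, 0.09)]}
```

```bash
cat > gen.py <<'E'
import sys,json,os,numpy as np
# usage: gen.py "steps;steps;..."  (deg per row; one group per call) - prints shifts in tool axes (x=-X, y=Y), mm
S=json.load(open("st.json")) if os.path.exists("st.json") else {"th":127.8,"e":[0,0]}
pos=lambda t:60.2*np.array([-np.cos(np.radians(t)),np.sin(np.radians(t))])
th=S["th"]; e=np.array(S["e"])   # e = commanded minus ideal, mm
for g in sys.argv[1].split(";"):
    p0=pos(th)+e; rows=[]
    for s in eval(g):
        th+=s; d=np.round((pos(th)-p0)*2)/2; rows.append("[[%g,%g,0],0]"%tuple(d/1000))
    e=p0+d-pos(th); print("["+",".join(rows)+"]")
json.dump({"th":th,"e":e.tolist()},open("st.json","w")); print(th,e)
E
python3 gen.py "[4,8,12,16]+[20]*6;[20]*9;[30]+[20]*8"
```

```text
[[[0.003,-0.0025,0],0],[[0.009,-0.0085,0],0],[[0.016,-0.019,0],0],[[0.022,-0.035,0],0],[[0.0225,-0.0555,0],0],[[0.0165,-0.0755,0],0],[[0.0035,-0.092,0],0],[[-0.014,-0.1035,0],0],[[-0.0345,-0.1075,0],0],[[-0.0555,-0.105,0],0]]
[[[-0.0185,0.01,0],0],[[-0.0325,0.0255,0],0],[[-0.04,0.0445,0],0],[[-0.041,0.0655,0],0],[[-0.0345,0.0855,0],0],[[-0.022,0.102,0],0],[[-0.004,0.113,0],0],[[0.0165,0.1175,0],0],[[0.037,0.115,0],0]]
[[[0.026,-0.017,0],0],[[0.0375,-0.035,0],0],[[0.042,-0.0555,0],0],[[0.039,-0.076,0],0],[[0.029,-0.0945,0],0],[[0.0135,-0.1085,0],0],[[-0.0055,-0.1165,0],0],[[-0.0265,-0.117,0],0],[[-0.0465,-0.111,0],0]]
657.8 [-0.02651962 -0.18089355]
```

```bash
python3 -m pendant '[[[0.003,-0.0025,0],0],[[0.009,-0.0085,0],0],[[0.016,-0.019,0],0],[[0.022,-0.035,0],0],[[0.0225,-0.0555,0],0],[[0.0165,-0.0755,0],0],[[0.0035,-0.092,0],0],[[-0.014,-0.1035,0],0],[[-0.0345,-0.1075,0],0],[[-0.0555,-0.105,0],0]]'; python3 -c "
from h import *
track();print(read_state()['grasp_force'])"
```

```text
time_s: 4.15
eef_pos: [0.5435, 0.0229, 0.1306]
orientation: [3.137, -0.003, 3.14]
contact_force: [-5.3, 16.9, 4.9]
finger_gap: 0.335
grasp_force: 20.0
 scene 4.15 {'red': [(40, 138.3, 0.119)], 'grn': [(261, 50.1, 0.091), (269, -40.4, 0.091)]}
19.992383181815967
```

```bash
python3 -m pendant '[[[-0.0185,0.01,0],0],[[-0.0325,0.0255,0],0],[[-0.04,0.0445,0],0],[[-0.041,0.0655,0],0],[[-0.0345,0.0855,0],0],[[-0.022,0.102,0],0],[[-0.004,0.113,0],0],[[0.0165,0.1175,0],0],[[0.037,0.115,0],0]]' | grep -E "time|eef|contact|grasp"; python3 -c "
from h import *
track()"
python3 -m pendant '[[[0.026,-0.017,0],0],[[0.0375,-0.035,0],0],[[0.042,-0.0555,0],0],[[0.039,-0.076,0],0],[[0.029,-0.0945,0],0],[[0.0135,-0.1085,0],0],[[-0.0055,-0.1165,0],0],[[-0.0265,-0.117,0],0],[[-0.0465,-0.111,0],0]]' | grep -E "time|eef|contact|grasp"; python3 -c "
from h import *
track()"
```

```text
time_s: 5.1
eef_pos: [0.5062, 0.1377, 0.1308]
contact_force: [0.9, -3.7, 1.1]
grasp_force: 20.0
 scene 5.1 {'red': [(42, -132.7, 0.12)], 'grn': [(18, 114.4, 0.097), (254, -43.1, 0.091), (249, 48.0, 0.091)]}
time_s: 6.05
eef_pos: [0.5532, 0.0269, 0.1308]
contact_force: [-8.6, 15.5, 8.4]
grasp_force: 20.0
 scene 6.05 {'red': [(48, -20.9, 0.124)], 'grn': [(17, 140.4, 0.112), (26, 168.1, 0.083), (56, -95.4, 0.104), (242, 70.8, 0.091)]}
```

```bash
cat > model.py <<'E'
import numpy as np
from scipy.optimize import least_squares
def crank(seg):  # seg list of (duration, deg) -> times, angle
    t=np.cumsum([0]+[s[0] for s in seg]); a=np.cumsum([0]+[s[1] for s in seg]); return t,np.radians(a)
def sim(seg,I,D,w0=0,lag=.05,t0=3.15,dt=.002):
    tc,ac=crank(seg); T=np.arange(0,tc[-1]+dt/2,dt); 
    c=np.interp(T-lag,tc,ac); wc=np.gradient(c,dt)
    from scipy.ndimage import gaussian_filter1d
    wc=gaussian_filter1d(wc,.02/dt)
    w=w0; th=0; W=[];A=[]
    for x in wc:
        W.append(w);A.append(th)
        tau=.035*(x-w)-.002*w
        if w<=1e-6 and abs(tau)<D: w=0.
        else:
            w=w+dt*(tau-D*np.sign(w if abs(w)>1e-6 else tau))/I
            if w<0 and tau>-D: w=0.
        th+=w*dt
    return T+t0,np.array(W),np.degrees(A)
R=lambda s:[(.1,x) for x in s]; P=[(.05,0)]
SEG=R([4,8,12,16]+[20]*6)+P+R([20]*9)+P+R([30]+[20]*8)+P
OBS=[(4.15,36.5),(5.1,125.5),(6.05,237.3)]
def fit(SEG,OBS,lag=.05):
    def f(p):
        T,W,A=sim(SEG,p[0]/1000,p[1]/1000,lag=lag); return [(np.interp(t,T,A)-a)/2 for t,a in OBS]+[(p[0]-32)/8/3,(p[1]-41)/20/3]
    s=least_squares(f,[32,41],diff_step=.01); T,W,A=sim(SEG,s.x[0]/1000,s.x[1]/1000,lag=lag)
    return s.x,np.round(s.fun*2,1),W[-1],(T,W,A)
E
python3 -c "
from model import *
for lag in(.02,.05,.08):
    x,r,w,_=fit(SEG,OBS,lag);print(lag,x,r,w,'steady crank',2.094+(x[1]/1000+.0042)/.035)"
```

```text
0.02 [21.63032955 43.23384742] [-1.2  0.8 -0.2 -0.9  0.1] 1.9472161054867771 steady crank 3.449252783412634
0.05 [19.05703447 44.53153679] [-1.6  1.2 -0.4 -1.1  0.1] 2.0851383932321403 steady crank 3.4863296225316374
0.08 [16.67715005 45.67422297] [-2.   1.7 -0.6 -1.3  0.2] 2.0638164260198715 steady crank 3.518977799062983
```

```bash
python3 gen.py "[30]+[20]*8;[20]*9;[20]*9;[20]*9"
```

```text
[[[-0.023,0.0215,0],0],[[-0.0305,0.0405,0],0],[[-0.0315,0.0615,0],0],[[-0.025,0.0815,0],0],[[-0.0125,0.098,0],0],[[0.0055,0.109,0],0],[[0.026,0.1135,0],0],[[0.0465,0.111,0],0],[[0.065,0.101,0],0]]
[[[0.014,-0.0155,0],0],[[0.022,-0.035,0],0],[[0.0225,-0.0555,0],0],[[0.0165,-0.0755,0],0],[[0.0035,-0.092,0],0],[[-0.014,-0.1035,0],0],[[-0.0345,-0.1075,0],0],[[-0.0555,-0.105,0],0],[[-0.074,-0.095,0],0]]
[[[-0.014,0.0155,0],0],[[-0.0215,0.0345,0],0],[[-0.0225,0.0555,0],0],[[-0.016,0.0755,0],0],[[-0.0035,0.092,0],0],[[0.0145,0.103,0],0],[[0.035,0.1075,0],0],[[0.0555,0.105,0],0],[[0.074,0.095,0],0]]
[[[0.014,-0.0155,0],0],[[0.022,-0.035,0],0],[[0.0225,-0.0555,0],0],[[0.0165,-0.0755,0],0],[[0.0035,-0.092,0],0],[[-0.014,-0.1035,0],0],[[-0.0345,-0.1075,0],0],[[-0.0555,-0.105,0],0],[[-0.074,-0.095,0],0]]
1387.8 [-0.20599074  0.13466349]
```

```bash
python3 -m pendant '[[[-0.023,0.0215,0],0],[[-0.0305,0.0405,0],0],[[-0.0315,0.0615,0],0],[[-0.025,0.0815,0],0],[[-0.0125,0.098,0],0],[[0.0055,0.109,0],0],[[0.026,0.1135,0],0],[[0.0465,0.111,0],0],[[0.065,0.101,0],0]]' | grep -E "time|eef|contact"
python3 -m pendant '[[[0.014,-0.0155,0],0],[[0.022,-0.035,0],0],[[0.0225,-0.0555,0],0],[[0.0165,-0.0755,0],0],[[0.0035,-0.092,0],0],[[-0.014,-0.1035,0],0],[[-0.0345,-0.1075,0],0],[[-0.0555,-0.105,0],0],[[-0.074,-0.095,0],0]]' | grep -E "time|eef|contact"
python3 -m pendant '[[[-0.014,0.0155,0],0],[[-0.0215,0.0345,0],0],[[-0.0225,0.0555,0],0],[[-0.016,0.0755,0],0],[[-0.0035,0.092,0],0],[[0.0145,0.103,0],0],[[0.035,0.1075,0],0],[[0.0555,0.105,0],0],[[0.074,0.095,0],0]]' | grep -E "time|eef|contact"
python3 -m pendant '[[[0.014,-0.0155,0],0],[[0.022,-0.035,0],0],[[0.0225,-0.0555,0],0],[[0.0165,-0.0755,0],0],[[0.0035,-0.092,0],0],[[-0.014,-0.1035,0],0],[[-0.0345,-0.1075,0],0],[[-0.0555,-0.105,0],0],[[-0.074,-0.095,0],0]]' | grep -E "time|eef|contact|grasp"
python3 -c "
from h import *
track()
track()"
```

```text
time_s: 7.0
eef_pos: [0.4873, 0.1272, 0.1309]
contact_force: [3.9, -4.3, 0.8]
time_s: 7.9
eef_pos: [0.5618, 0.0325, 0.1308]
contact_force: [-8.8, 11.5, 8.3]
time_s: 8.8
eef_pos: [0.4871, 0.1273, 0.131]
contact_force: [4.6, -4.2, 2.2]
time_s: 9.7
eef_pos: [0.5617, 0.0325, 0.1309]
contact_force: [-8.9, 9.7, 7.7]
grasp_force: 20.0
 scene 9.7 {'red': [(47, 79.0, 0.121)], 'grn': [(19, 163.3, 0.081), (85, -85.9, 0.101), (272, -8.6, 0.09)]}
 scene 9.75 {'red': [(49, 85.2, 0.121)], 'grn': [(93, -80.9, 0.099), (269, -1.7, 0.09)]}
```

```bash
cat > f2.py <<'E'
from model import *
SEG+=R([30]+[20]*35)+P+P
OBS+=[(9.7,697.2),(9.75,704)]
E
python3 -c "
from f2 import *
for lag in(.02,.05,.08):
    x,r,w,(T,W,A)=fit(SEG,OBS,lag);print(lag,x,r,w,np.interp([5.1,6.05,7,8,9,9.7,9.75],T,W).round(2),'steady crank',2.094+(x[1]/1000+.0042)/.035)"
python3 gen.py "[30,26]+[19.4]*7;[19.4]*10;[19.4]*10;[19.4]*10;[19.4]*10;[19.4]*10;[19.4]*10;[19.4]*10"
```

```text
0.02 [24.1292225  40.61064298] [-2.1 -0.1  0.9  0.2 -0.4 -0.7 -0. ] 1.8284596524511436 [1.96 2.15 2.2  2.2  2.2  2.2  2.06] steady crank 3.3743040851973025
0.05 [22.55087411 40.80290678] [-3.1 -0.1  1.4  0.1 -0.4 -0.8 -0. ] 1.9452485739077627 [1.98 2.16 2.2  2.2  2.2  2.2  2.16] steady crank 3.37979733660618
0.08 [21.0143246  40.97215874] [-4.2 -0.1  1.9  0.1 -0.5 -0.9 -0. ] 2.0840979731556586 [1.99 2.17 2.2  2.2  2.19 2.19 2.19] steady crank 3.384633106765821
[[[-0.0185,0.0245,0],0],[[-0.023,0.0515,0],0],[[-0.018,0.071,0],0],[[-0.007,0.088,0],0],[[0.009,0.1005,0],0],[[0.028,0.107,0],0],[[0.0485,0.1065,0],0],[[0.0675,0.0995,0],0],[[0.083,0.0865,0],0]]
[[[0.0105,-0.0175,0],0],[[0.0145,-0.0375,0],0],[[0.0115,-0.0575,0],0],[[0.002,-0.0755,0],0],[[-0.013,-0.0895,0],0],[[-0.0315,-0.0975,0],0],[[-0.0515,-0.099,0],0],[[-0.071,-0.0935,0],0],[[-0.088,-0.082,0],0],[[-0.1,-0.066,0],0]]
[[[-0.0055,0.0195,0],0],[[-0.0045,0.04,0],0],[[0.003,0.0585,0],0],[[0.0165,0.074,0],0],[[0.034,0.0835,0],0],[[0.054,0.087,0],0],[[0.074,0.0835,0],0],[[0.092,0.074,0],0],[[0.1055,0.0585,0],0],[[0.113,0.04,0],0]]
[
[... 437 characters left out ...]
[[[-0.0085,-0.018,0],0],[[-0.023,-0.0325,0],0],[[-0.041,-0.0415,0],0],[[-0.0615,-0.0435,0],0],[[-0.081,-0.039,0],0],[[-0.098,-0.0285,0],0],[[-0.111,-0.0125,0],0],[[-0.1175,0.007,0],0],[[-0.117,0.027,0],0],[[-0.11,0.046,0],0]]
[[[0.0125,0.016,0],0],[[0.03,0.0265,0],0],[[0.05,0.0305,0],0],[[0.07,0.028,0],0],[[0.088,0.019,0],0],[[0.102,0.004,0],0],[[0.1105,-0.0145,0],0],[[0.112,-0.0345,0],0],[[0.107,-0.054,0],0],[[0.0955,-0.071,0],0]]
[[[-0.016,-0.012,0],0],[[-0.0355,-0.018,0],0],[[-0.0555,-0.0175,0],0],[[-0.0745,-0.01,0],0],[[-0.09,0.003,0],0],[[-0.1,0.021,0],0],[[-0.1035,0.041,0],0],[[-0.1005,0.061,0],0],[[-0.0905,0.0785,0],0],[[-0.0755,0.0925,0],0]]
2937.6000000000067 [0.15377769 0.23879063]
```

```bash
python3 -m pendant '[[[-0.0185,0.0245,0],0],[[-0.023,0.0515,0],0],[[-0.018,0.071,0],0],[[-0.007,0.088,0],0],[[0.009,0.1005,0],0],[[0.028,0.107,0],0],[[0.0485,0.1065,0],0],[[0.0675,0.0995,0],0],[[0.083,0.0865,0],0]]' | grep -E "time|eef|contact"
python3 -m pendant '[[[0.0105,-0.0175,0],0],[[0.0145,-0.0375,0],0],[[0.0115,-0.0575,0],0],[[0.002,-0.0755,0],0],[[-0.013,-0.0895,0],0],[[-0.0315,-0.0975,0],0],[[-0.0515,-0.099,0],0],[[-0.071,-0.0935,0],0],[[-0.088,-0.082,0],0],[[-0.1,-0.066,0],0]]' | grep -E "contact"
python3 -m pendant '[[[-0.0055,0.0195,0],0],[[-0.0045,0.04,0],0],[[0.003,0.0585,0],0],[[0.0165,0.074,0],0],[[0.034,0.0835,0],0],[[0.054,0.087,0],0],[[0.074,0.0835,0],0],[[0.092,0.074,0],0],[[0.1055,0.0585,0],0],[[0.113,0.04,0],0]]' | grep -E "contact"
python3 -m pendant '[[[0.001,-0.0205,0],0],[[-0.005,-0.04,0],0],[[-0.017,-0.056,0],0],[[-0.0335,-0.0675,0],0],[[-0.053,-0.073,0],0],[[-0.0735,-0.0715,0],0],[[-0.092,-0.0635,0],0],[[-0.107,-0.0495,0],0],[[-0.116,-0.0315,0],0],[[-0.119,-0.0115,0],0]]' | grep -E "contact"
python3 -m pendant '[[[0.004,0.02,0],0],[[0.0145,0.0375,0],0],[[0.03,0.0505,0],0],[[0.049,0.0575,0],0],[[0.069,0.058,0],0],[[0.0885,0.0515,0],0],[[0.1045,0.039,0],0],[[0.1155,0.022,0],0],[[0.12,0.0025,0],0],[[0.118,-0.018,0],0]]' | grep -E "contact"
python3 -m pendant '[[[-0.0085,-0.018,0],0],[[-0.023,-0.0325,0],0],[[-0.041,-0.0415,0],0],[[-0.0615,-0.0435,0],0],[[-0.081,-0.039,0],0],[[-0.098,-0.0285,0],0],[[-0.111,-0.0125,0],0],[[-0.1175,0.007,0],0],[[-0.117,0.027,0],0],[[-0.11,0.046,0],0]]' | grep -E "contact"
python3 -m pendant '[[[0.0125,0.016,0],0],[[0.03,0.0265,0],0],[[0.05,0.0305,0],0],[[0.07,0.028,0],0],[[0.088,0.019,0],0],[[0.102,0.004,0],0],[[0.1105,-0.0145,0],0],[[0.112,-0.0345,0],0],[[0.107,-0.054,0],0],[[0.0955,-0.071,0],0]]' | grep -E "contact"
python3 -m pendant '[[[-0.016,-0.012,0],0],[[-0.0355,-0.018,0],0],[[-0.0555,-0.0175,0],0],[[-0.0745,-0.01,0],0],[[-0.09,0.003,0],0],[[-0.1,0.021,0],0],[[-0.1035,0.041,0],0],[[-0.1005,0.061,0],0],[[-0.0905,0.0785,0],0],[[-0.0755,0.0925,0],0]]' | grep -E "time|eef|contact|grasp"
python3 -c "
from h import *
track()"
```

```text
time_s: 10.7
eef_pos: [0.478, 0.1183, 0.131]
contact_force: [5.4, -3.8, -0.2]
contact_force: [-8.4, 3.2, 8.1]
contact_force: [9.8, -1.4, -4.3]
contact_force: [-4.3, -0.5, 3.3]
contact_force: [14.0, 6.0, -9.4]
contact_force: [1.7, -0.4, 0.5]
contact_force: [14.2, 15.1, -8.8]
time_s: 17.7
eef_pos: [0.5584, 0.131, 0.1311]
contact_force: [0.8, 0.6, 2.0]
grasp_force: 20.0
 scene 17.7 {'red': [(46, -21.9, 0.124)], 'grn': [(209, -110.0, 0.094), (199, 66.9, 0.092)]}
```

```bash
cat >> f2.py <<'E'
SEG+=R([30,26]+[19.4]*77)+P
OBS+=[(17.7,1676.3)]
E
python3 -c "
from f2 import *
for lag in(.03,.06):
    x,r,w,(T,W,A)=fit(SEG,OBS,lag);print(lag,x,r,w,[(round(W[(T>t)&(T<17.7)].min(),2),round(W[(T>t)&(T<17.7)].max(),2)) for t in(10,10.2,10.5,11,11.5)])
    for n in (15,16,17,18,19):
      S=SEG+R([29]+[19.4]*n+[14,9,4]+[0]*15)
      T,W,A=sim(S,x[0]/1e3,x[1]/1e3,lag=lag); i=np.argmax((W<1e-4)&(T>18)); print(n,A[-1]+101.8-1800,T[i],W[-1])
"
```

```text
0.03 [24.99414433 39.91272998] [-3.4 -1.9 -0.6  2.2  1.7 -1.3 -0.6 -0. ] 2.0336096779439448 [(np.float64(2.12), np.float64(2.21)), (np.float64(2.12), np.float64(2.2)), (np.float64(2.12), np.float64(2.17)), (np.float64(2.12), np.float64(2.15)), (np.float64(2.12), np.float64(2.13))]
15 234.24410201121214 20.264 0.0
16 246.41811579180376 20.363999999999997 0.0
17 258.59167670545094 20.464 0.0
18 270.7648471518414 20.564 0.0
19 282.937680932725 20.663999999999998 0.0
0.06 [23.65911484 39.96107132] [-4.6 -2.3 -0.5  2.6  2.1 -1.6 -0.7 -0. ] 2.122886650959065 [(np.float64(2.12), np.float64(2.21)), (np.float64(2.12), np.float64(2.2)), (np.float64(2.12), np.float64(2.17)), (np.float64(2.12), np.float64(2.15)), (np.float64(2.12), np.float64(2.13))]
15 235.4205726657142 20.256 0.0
16 247.58698585343404 20.355999999999998 0.0
17 259.75293916889905 20.456 0.0
18 271.91849928540796 20.555999999999997 0.0
19 284.083723209817 20.656 0.0
```

```bash
python3 gen.py "[29]+[19.4]*9;[19.4]*10;[19.4]*4+[16,10,4,0,0,0]"
```

```text
[[[0.0285,0.009,0],0],[[0.0485,0.007,0],0],[[0.067,-0.002,0],0],[[0.0815,-0.0165,0],0],[[0.09,-0.0345,0],0],[[0.092,-0.055,0],0],[[0.0875,-0.0745,0],0],[[0.0765,-0.0915,0],0],[[0.0605,-0.104,0],0],[[0.0415,-0.1105,0],0]]
[[[-0.0205,0.0005,0],0],[[-0.0395,0.0075,0],0],[[-0.055,0.0205,0],0],[[-0.0655,0.0375,0],0],[[-0.0695,0.0575,0],0],[[-0.067,0.0775,0],0],[[-0.0575,0.0955,0],0],[[-0.0425,0.1095,0],0],[[-0.024,0.118,0],0],[[-0.004,0.1195,0],0]]
[[[0.0195,-0.0055,0],0],[[0.0365,-0.017,0],0],[[0.0485,-0.033,0],0],[[0.0545,-0.0525,0],0],[[0.054,-0.0695,0],0],[[0.0515,-0.0795,0],0],[[0.05,-0.0835,0],0],[[0.05,-0.0835,0],0],[[0.05,-0.0835,0],0],[[0.05,-0.0835,0],0]]
3442.800000000009 [-0.0991571  -0.10422995]
```

```bash
python3 -m pendant '[[[0.0285,0.009,0],0],[[0.0485,0.007,0],0],[[0.067,-0.002,0],0],[[0.0815,-0.0165,0],0],[[0.09,-0.0345,0],0],[[0.092,-0.055,0],0],[[0.0875,-0.0745,0],0],[[0.0765,-0.0915,0],0],[[0.0605,-0.104,0],0],[[0.0415,-0.1105,0],0]]' | grep -E "contact"
python3 -m pendant '[[[-0.0205,0.0005,0],0],[[-0.0395,0.0075,0],0],[[-0.055,0.0205,0],0],[[-0.0655,0.0375,0],0],[[-0.0695,0.0575,0],0],[[-0.067,0.0775,0],0],[[-0.0575,0.0955,0],0],[[-0.0425,0.1095,0],0],[[-0.024,0.118,0],0],[[-0.004,0.1195,0],0]]' | grep -E "contact"
python3 -m pendant '[[[0.0195,-0.0055,0],0],[[0.0365,-0.017,0],0],[[0.0485,-0.033,0],0],[[0.0545,-0.0525,0],0],[[0.054,-0.0695,0],0],[[0.0515,-0.0795,0],0],[[0.05,-0.0835,0],0],[[0.05,-0.0835,0],0],[[0.05,-0.0835,0],0],[[0.05,-0.0835,0],0]]' | grep -E "time|eef|contact"
python3 -m pendant '[[[0,0,0],0],[[0,0,0],0],[[0,0,0],0],[[0,0,0],0],[[0,0,0],0]]' | grep time
cat > see.py <<'E'
from h import *
import sys
track(); track()
p,_=grab_frame("scene"); q,_=grab_frame("side")
cv2.imwrite(sys.argv[1],np.hstack([cv2.resize(p[140:265,215:345],None,fx=3,fy=3,interpolation=2),cv2.resize(q[140:265,190:320],None,fx=3,fy=3,interpolation=2)]))
for n,im in(("scene",p),("side",q)):
    h=hsv(im); Y=(abs(h[...,0].astype(int)-28)<7)&(h[...,1]>150)&(h[...,2]>120)
    for nm,mk,z in(("red",red(im),.076),("yel",Y,.08)):
        k,_,st,ce=cv2.connectedComponentsWithStats(mk.astype(np.uint8))
        for s,x in zip(st[1:],ce[1:]):
            w=onplane(n,x,z)[0,:2]-C
            if s[4]>12 and np.hypot(*w)<.22: print(n,nm,s[4],x.round(1),w.round(4),np.degrees(np.arctan2(w[1],w[0])).round(2))
E
python3 see.py pics/s1.png
```

```text
contact_force: [2.7, 20.9, 1.7]
contact_force: [0.2, 0.9, 3.2]
time_s: 20.75
eef_pos: [0.4709, 0.0551, 0.1311]
contact_force: [5.2, 2.2, -1.1]
time_s: 21.25
 scene 21.25 {'red': [(51, -14.7, 0.124)], 'grn': [(48, 147.2, 0.1), (25, 169.7, 0.081), (156, -95.4, 0.096), (242, 77.8, 0.091)]}
 scene 21.3 {'red': [(51, -14.7, 0.124)], 'grn': [(47, 147.5, 0.1), (23, 169.5, 0.082), (154, -95.3, 0.096), (242, 77.3, 0.091)]}
scene red 51 [272.7 222.2] [ 0.1198 -0.0314] -14.68
scene yel 60 [270.4 237.7] [ 0.1743 -0.0408] -13.16
side red 44 [284. 187.] [ 0.1146 -0.0358] -17.35
side yel 57 [299.9 186. ] [ 0.1679 -0.0412] -13.8
```

View pics/s1.png

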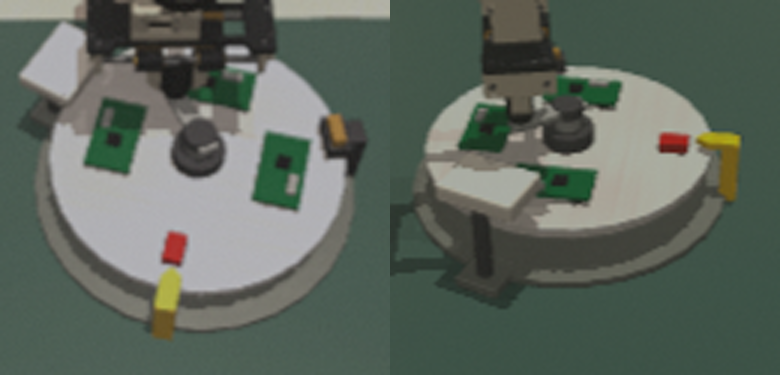

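The red block is at rest at (272,222) beside the pointer's tip (270,238) in the scene view, about 1.5° short of line (−14.7° against −13.2°). I'll nudge it on with a small pulse.

```bash
python3 -c "
from model import *
for st in([10,10],[14,10],[14,14],[16,14],[18,18],[12,12,12],[20,20]):
    print(st,[round(sim(R(st+[0]*10),I,D,lag=l)[2][-1],2) for I,D,l in((.025,.04,.03),(.0225,.04,.05),(.0225,.044,.05))])
"; cp st.json st_rest.json; python3 gen.py "[14,14,0,0,0,0,0,0]"; cp st_rest.json st.json;python3 gen.py "[16,14,0,0,0,0,0,0]"; cp st_rest.json st.json
```

```text
[10, 10] [np.float64(0.98), np.float64(1.07), np.float64(0.77)]
[14, 10] [np.float64(2.01), np.float64(2.18), np.float64(1.78)]
[14, 14] [np.float64(2.93), np.float64(3.18), np.float64(2.67)]
[16, 14] [np.float64(3.6), np.float64(3.89), np.float64(3.32)]
[18, 18] [np.float64(5.54), np.float64(5.97), np.float64(5.23)]
[12, 12, 12] [np.float64(4.07), np.float64(4.4), np.float64(3.59)]
[20, 20] [np.float64(7.04), np.float64(7.57), np.float64(6.72)]
[[[-0.007,-0.0125,0],0],[[-0.0175,-0.023,0],0],[[-0.0175,-0.023,0],0],[[-0.0175,-0.023,0],0],[[-0.0175,-0.023,0],0],[[-0.0175,-0.023,0],0],[[-0.0175,-0.023,0],0],[[-0.0175,-0.023,0],0]]
3470.800000000009 [-0.15115939  0.21898997]
[[[-0.0085,-0.0145,0],0],[[-0.019,-0.0245,0],0],[[-0.019,-0.0245,0],0],[[-0.019,-0.0245,0],0],[[-0.019,-0.0245,0],0],[[-0.019,-0.0245,0],0],[[-0.019,-0.0245,0],0],[[-0.019,-0.0245,0],0]]
3472.800000000009 [0.00013792 0.01843281]
```

```bash
python3 gen.py "[12,10,0,0,0,0,0,0]"
```

```text
[[[-0.006,-0.011,0],0],[[-0.0125,-0.019,0],0],[[-0.0125,-0.019,0],0],[[-0.0125,-0.019,0],0],[[-0.0125,-0.019,0],0],[[-0.0125,-0.019,0],0],[[-0.0125,-0.019,0],0],[[-0.0125,-0.019,0],0]]
3464.800000000009 [ 0.18084629 -0.01368882]
```

```bash
python3 -m pendant '[[[-0.006,-0.011,0],0],[[-0.0125,-0.019,0],0],[[-0.0125,-0.019,0],0],[[-0.0125,-0.019,0],0],[[-0.0125,-0.019,0],0],[[-0.0125,-0.019,0],0],[[-0.0125,-0.019,0],0],[[-0.0125,-0.019,0],0]]' | grep -E "time|eef|contact"; python3 see.py pics/s2.png
```

```text
time_s: 22.25
eef_pos: [0.4837, 0.0373, 0.1311]
contact_force: [5.9, 6.9, -0.9]
 scene 22.25 {'red': [(52, -12.4, 0.124)], 'grn': [(72, 154.5, 0.093), (138, -90.9, 0.096), (239, 79.8, 0.091)]}
 scene 22.3 {'red': [(52, -12.4, 0.124)], 'grn': [(71, 154.2, 0.093), (144, -91.5, 0.096), (240, 79.9, 0.091)]}
scene red 52 [274.2 222.7] [ 0.1215 -0.0267] -12.4
scene yel 62 [270.4 237.7] [ 0.1743 -0.0408] -13.18
side red 48 [284.  186.3] [ 0.1152 -0.0316] -15.35
side yel 59 [299.9 186.1] [ 0.1679 -0.0414] -13.86
```

```bash
python3 -m pendant '[[[0,0,0],0],[[0,0,0],0],[[0,0,0],0],[[0,0,0],0],[[0,0,0],0],[[0,0,0],0],[[0,0,0],0]]' 0.1; python3 -m pendant '[[[0,0,-0.01],0],[[0,0,-0.03],0],[[0,0,-0.06],0],[[0,0,-0.1],0],[[0,0,-0.14],0],[[0.03,0,-0.16],0],[[0.06,0,-0.16],0],[[0.06,0,-0.16],0],[[0.06,0,-0.16],0],[[0.06,0,-0.16],0]]'; python3 see.py pics/s3.png
```

```text
time_s: 23.15
eef_pos: [0.483, 0.0364, 0.1307]
orientation: [3.142, -0.0, -3.141]
contact_force: [0.4, 0.1, 0.6]
finger_gap: 0.55
grasp_force: 0.0
time_s: 24.15
eef_pos: [0.4237, 0.0363, 0.2909]
orientation: [3.142, 0.0, -3.141]
contact_force: [0.2, 0.5, -0.3]
finger_gap: 0.555
grasp_force: 0.0
 scene 24.15 {'red': [(52, -12.4, 0.124)], 'grn': [(154, 164.9, 0.09), (220, -101.0, 0.094), (240, 79.8, 0.091)]}
 scene 24.2 {'red': [(52, -12.4, 0.124)], 'grn': [(154, 165.4, 0.09), (220, -100.9, 0.094), (237, 79.9, 0.091)]}
scene red 52 [274.2 222.7] [ 0.1215 -0.0267] -12.4
scene yel 58 [270.3 237.9] [ 0.1752 -0.0411] -13.22
side red 45 [284.1 186.2] [ 0.1154 -0.031 ] -15.02
side yel 53 [299.8 185.9] [ 0.1675 -0.0405] -13.6
```

View pics/s3.png

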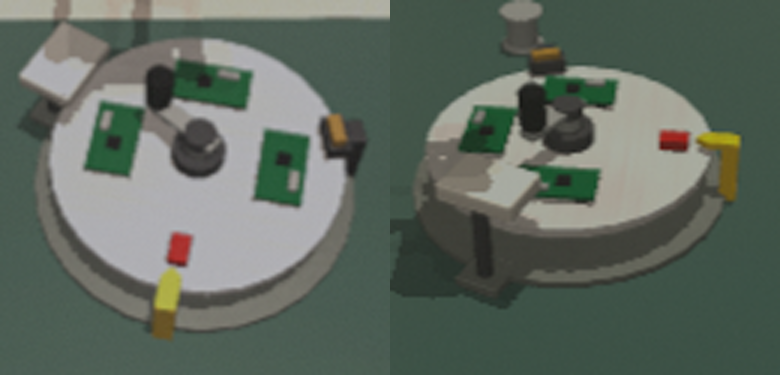

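The red block sits in line with the pointer to within about 1°: (274,223) against (270,238) in the scene view. The knob is free and everything is at rest.

```bash
python3 -c "
from station import *
print(close_job())"
```

```text
the job is handed in; nothing more can be done
None
```

The job is handed in at about 24 s: the turntable ran at an estimated 20 to 21 turns a minute for over 7 s (from camera angles and a fitted model), then came to rest with the red block within about 1° of the pointer, and the knob was released.

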